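# Snap the lens retainer home with the hand pusher

## Task

Lay the snap-in retainer, stub up, in the mouth of the lens cell and let go. With the hand pusher, not your fingers, press it straight down past the spring balls until it lies level and fully home on the lens; keep a firm push of about 20 N on it there for half a second, never over 45 N or the lens may crack. Then stand the pusher upright on the desk clear of the cell; leave the other things alone.

Things in the scene. Friction and masses are not known exactly. Their poses are not given: they have to be found in the camera images.
- cell: lens cell, fixed: dark steel stand (round foot 100 mm across, 6 mm high; sleeve 86 mm across, 26 mm high) round an aluminium block 72 mm across, its rim 34 mm above the desk, with an upright round bore 48 mm wide, open at the top. A flat lens in a metal mount lies in the bore, and four spring balls stand out of its wall. Origin under the bore's axis, at desk height.
- cell_seat (a point): point on the bore's axis 15 mm above the desk, z up. The lens is firm, but lenses differ: its flat top is 0 to 8 mm below this point, untold, so feel for it. A laid-in retainer rests on the balls, underside 11 mm above this point; a push of 12 to 22 N snaps it past them after 5 to 6 mm of travel. Home: underside down flat on the lens, 11 to 19 mm below where it was laid.
- retainer_c (a point): snap-in lens retainer, grey plastic, 40 g, loose: disc 44 mm across, 7 mm thick, edges bevelled by 3 mm (underside 38 mm across), and on it a round grip stub 18 mm across, 24 mm tall, flat on top (31 mm in all). Point on its axis 15.5 mm above the underside; z points up the stub. It stands on the desk disc down, and goes into the cell so, at any yaw.
- pusher_c (a point): hand pusher, 90 g, loose, standing upright on the desk, 85 mm tall: flat white foot 32 mm across, 12 mm high; thin steel neck; white handle 22 mm across from 30 to 85 mm above the underside. Point on its axis 42.5 mm above the underside; z points up to the handle. Its flat underside presses on the top of the retainer's stub.
- gel_bottle: bystander: white bottle with a cap, 44 mm across, 85 mm tall; origin under its centre
- lens_tin: bystander: round tin, 40 mm across, 18 mm tall; origin under its centre
- trial_lens: bystander: trial lens in a metal rim with a tab, 38 x 53 x 9 mm, lying flat; origin at its underside
Not all that is in view belongs to the job. What is shaped like the part that bears retainer_c but pink or red is not meant.

How it is judged:
On the way, in this order (a step that is already met when the one before it is completed fails the run):
1. the retainer lies in the mouth of the cell on the spring balls (axis within 4 mm, tilt under 0.15 rad), not yet pressed in, and is let go (horizontal distance between retainer_c and cell_seat below 0.004 m and z of retainer_c in the frame of cell_seat between 0.022 and 0.031 m and angle between retainer_c's own z axis and vertical below 0.15 rad and contact force between each of the fingers, pusher and retainer below 0.1 N), for 0.2 s.
2. the retainer is below the balls and level while the pusher keeps a firm push of at least 10 N on it (so it bears on the lens) for 0.3 s (z of retainer_c in the frame of cell_seat below 0.0168 m and horizontal distance between retainer_c and cell_seat below 0.003 m and angle between retainer_c's own z axis and vertical below 0.05 rad and contact force between pusher and retainer above 10 N), for 0.3 s.
At the end, for the whole second after the job is handed in: The retainer is snapped home: its centre under 16.8 mm above the cell's point (unsnapped: about 26 mm), within 3 mm of the axis, tilt under 0.05 rad. The pusher stands upright (tilt under 0.1 rad) and still on the desk, its axis over 70 mm from the cell's (z of retainer_c in the frame of cell_seat below 0.0168 m and horizontal distance between retainer_c and cell_seat below 0.003 m and angle between retainer_c's own z axis and vertical below 0.05 rad and angle between pusher_c's own z axis and vertical below 0.1 rad and height (world z) of pusher_c between 0.039 and 0.046 m and horizontal distance between pusher_c and cell_seat above 0.07 m and linear speed of pusher below 0.02 m/s); the robot touches nothing.
It fails at once if the pusher presses on the retainer with more than 45 N (contact force between pusher and retainer above 45 N).
It fails at once if the fingers touch the retainer when it is pressed in or home (it must be pressed with the pusher) (contact force between the fingers and retainer above 0.5 N and horizontal distance between retainer_c and cell_seat below 0.01 m and z of retainer_c in the frame of cell_seat below 0.02 m).
It fails at once if the gel bottle, the tin or the trial lens is moved by more than 20 mm (distance of any of gel_bottle, lens_tin, trial_lens from where it was at the start of the episode above 0.02 m).
It also fails if it takes over 72 s, if anything falls off the work surface, if the arm or the gripper's body presses on something with over 40 N, if the wrist force passes 120 N, or if a joint passes its speed limit or range.

## Robot

A 6-joint arm with a two-finger parallel gripper is mounted at the origin on a cart in front of the work surface, level with it; the furniture and walls round the work are solid. World frame = base frame: x ahead of the robot, y to its left, z up, the work surface at z = 0. Lengths are in m, angles in rad, forces in N, time in s.
With the tool pointing down it reaches from about 0.375 to 0.925 m from the base axis. Payload 5.7 kg.
Tool frame: the origin (TCP) lies midway between the tips of the shut fingers; the grasp point (between the pads) lies 19 mm behind it; z points along the fingers, y is the line along which they close (so a half turn about z gives the same grasp; the last joint's range is limited). The gripper opens to 88 mm and grips with 3 to 60 N. Pads are 20 mm wide; open, the fingers measure 115 mm over their backs; the gripper's body (75 mm by 178 mm) begins 61 mm behind the grasp point.
Start: joints at [1.198, 0.359, 1.51, -0, 1.272, -0.115], TCP at [0.153, 0.58, 0.223] pointing down, gripper open.
Joint ranges: [-2.97, 2.97], [-1.01, 2.36], [0.21, 2.38], [-0.96, 4.11], [0.2, 2.71], [-2.98, 2.98]. Speed limits (rad/s): [2.39, 2.39, 3.14, 3.14, 3.14, 3.14].

## Interface

Orientations are given as a unit quaternion [x, y, z, w].
In Python, from cell import status, imaging, r gives the robot as it stands.
- The arm moves only by the tool servo_tool, never from a script. Its argument "targets" is a list of rows, each a list of 6 numbers: the shift along the tool's x, y, z in m, then the turn, a rotation vector about the tool's x, y, z in degrees. In form: [[dx, dy, dz, wx, wy, wz], ...]. A call has 1 to 12 rows; each row shifts and turns the commanded pose from where the row before left it, along the tool's axes as they then stand; what a row does not reach is not made up. A row lasts 1/12 s, in which the tool goes at most 41.7 mm and 7.16 degrees, less where a joint would pass 70% of its speed; a pose out of reach is approached as far as the arm can. A call is refused whole if a number of a shift passes 0.0417 or a number of a turn 7.16, either way. A call with a gripper value outside its range is refused whole. "fingers" is the closure, from -1 (fully open) to 1 (shut), set as the call begins (left out, the last holds). The fingers move at their own pace and stop on an object; "newtons" is the grip in N (left out, the last holds). Time passes only in rows, so rows that do not move let the fingers close. It gives the time, the measured TCP pose, the force, the opening and the grip force at its end, in the units of the state.
- status.get_state(): the state, without advancing time (a new reading comes with each control period).
- imaging.capture(name): name is "side" or "top"; returns the picture (420x560x3 uint8, red, green, blue); there is no depth.
- imaging.camera_model(name): a dict with "intrinsics" (3x3 intrinsics, pixels), "R" (3x3) and "t" (3): a world point X has camera coordinates R X + t. Camera axes: x right, y down, z forward; pixel columns grow to the right and rows downward; lengths in m; the calibration is good to about 2 mm. A picture is of the moment at which its call begins. camera_model takes no time and is no camera call.
- r.finish_job(): hands the job in; it is judged then, once.
The state is a dict: "clock": time; "joint_pos": joint angles; "joint_velocities": joint speeds; "effort": joint torques, N m; "eef_pos": TCP position; "eef_rot": TCP orientation; "contact_force": force on the tool from outside, world axes, zero at the start; "wrist_torque": the same for the moment, N m; "opening": finger opening in m; "finger_force": force on a finger pad.
Only numpy, scipy, OpenCV 4.12 (cv2) and the standard library are available. Lean on these libraries where they do the work, as an engineer would, in place of code of your own. Each camera call takes 0.05 s, during which the arm holds its last target. There are 200 camera calls.

## Working session

There is one attempt and no reset: what is moved stays moved. The work goes in short steps, Python scripts to look and compute and a tool call to move; the robot and the scene stay as the last step left them, time stands still between calls to the robot, and variables do not carry over. Pictures are saved under pics/ and viewed, at most 10 in all, crops included, and the job is handed in when it is done.

Besides the shell and the picture viewer there is one more tool, called after "Call:" as name(argument=value, ...) on one line, values as JSON. servo_tool: Moves the arm, as the interface text tells. Its arguments: {"type":"object","properties":{"targets":{"type":"array"},"fingers":{"type":"number"},"newtons":{"type":"number"}},"required":["targets"]}

```bash
mkdir -p pics; python3 - <<'E'
from cell import status, imaging, r
import cv2,numpy as np
for n in("side","top"):
    im=imaging.capture(n);cv2.imwrite(f"pics/{n}0.png",im[:,:,::-1])
    m=imaging.camera_model(n);print(n,np.round(m["intrinsics"],1).tolist(),np.round(m["R"],3).tolist(),np.round(m["t"],3).tolist())
print(status.get_state())
E
```

```text
side [[507.4, 0.0, 274.1], [0.0, 507.4, 214.6], [0.0, 0.0, 1.0]] [[0.818, -0.575, -0.016], [-0.469, -0.651, -0.596], [0.333, 0.495, -0.802]] [-0.426, 0.356, 0.859]
top [[406.5, 0.0, 275.3], [0.0, 406.5, 206.7], [0.0, 0.0, 1.0]] [[0.001, -1.0, 0.006], [-0.98, -0.002, -0.197], [0.197, -0.006, -0.98]] [0.073, 0.589, 0.798]
{'clock': 0.1, 'joint_pos': array([ 1.19788639e+00,  3.59454348e-01,  1.51129502e+00,  5.50401764e-06,
        1.27251431e+00, -1.15104370e-01]), 'joint_velocities': array([-0.00055455, -0.0033493 , -0.00280757, -0.00052368, -0.00188601,
        0.00056164]), 'effort': array([ 9.26989487e-04, -5.16360247e+01, -2.71407402e+01,  6.76153880e-02,
        2.76898616e-02,  5.97983998e-06]), 'eef_pos': array([0.15275854, 0.57959382, 0.22189204]), 'eef_rot': array([ 1.28546864e-01,  9.91703083e-01, -8.10124226e-04, -2.04405114e-04]), 'contact_force': array([ 0.01375339,  0.42089728, -0.49990319]), 'wrist_torque': array([ 0.00722259,  0.01190247, -0.01791092]), 'finger_force': 0.0, 'opening': 0.0880014847387235}
```

View pics/top0.png

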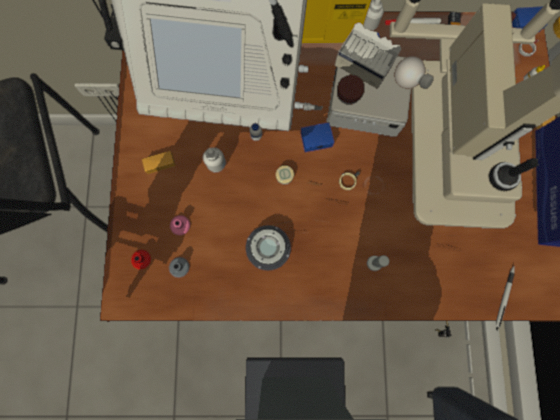

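View pics/side0.png

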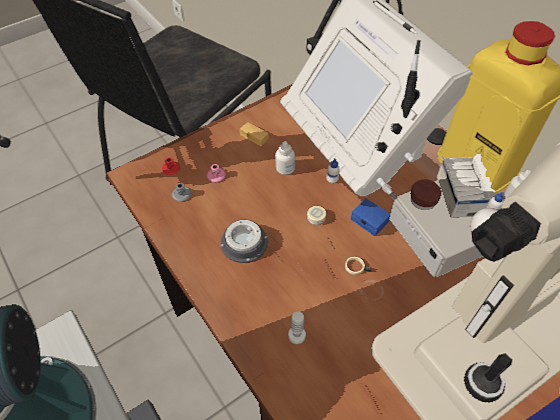

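Top view: the retainer-shaped candidates are red (141,259), pink (180,225) and grey (179,267). The grey one fits the description. The cell is at (268,247) and the pusher at (378,262). Next I'll confirm in one enlarged crop and measure.

```bash
cat > h.py <<'E'
from cell import status, imaging, r
import cv2,numpy as np
def ray(n,uv,z):
    m=imaging.camera_model(n);K,R,t=[np.array(m[k],float) for k in("intrinsics","R","t")]
    C=-R.T@t; d=R.T@np.linalg.inv(K)@np.array([*uv,1.]); return C+d*(z-C[2])/d[2]
def proj(n,X):
    m=imaging.camera_model(n);K,R,t=[np.array(m[k],float) for k in("intrinsics","R","t")]
    p=K@(R@np.array(X,float)+t); return p[:2]/p[2]
E
python3 - <<'E'
from h import *
t=cv2.imread("pics/top0.png");s=cv2.imread("pics/side0.png")
cr=lambda im,x,y,w=33:cv2.resize(im[y-w:y+w,x-w:x+w],(266,266),interpolation=cv2.INTER_CUBIC)
a=np.hstack([cr(t,179,262),cr(t,268,247),cr(t,378,262)]);b=np.hstack([cr(s,181,191),cr(s,244,240),cr(s,298,325)])
cv2.imwrite("pics/crop0.png",np.vstack([a,b]))
for z in(0,.007,.031):print("ret",z,ray("top",(179,267),z),ray("side",(181,190),z))
for z in(.0,.034):print("cell",z,ray("top",(268,247),z),ray("side",(243,236),z))
for z in(0,.085):print("push",z,ray("top",(378,262),z),ray("side",(298,325),z))
E
```

```text
ret 0 [0.46536526 0.28357935 0.        ] [0.46818863 0.29637322 0.        ]
ret 0.007 [0.46501109 0.28198424 0.007     ] [0.46632104 0.29063037 0.007     ]
ret 0.031 [0.4637968  0.27651532 0.031     ] [0.45991785 0.2709406  0.031     ]
cell 0.0 [0.50929946 0.0893351  0.        ] [5.14198009e-01 1.06578013e-01 1.11022302e-16]
cell 0.034 [0.50591594 0.08894123 0.034     ] [0.50337981 0.08589089 0.034     ]
push 0 [ 0.47664223 -0.15242539  0.        ] [ 0.48784532 -0.12494901  0.        ]
push 0.085 [ 0.4712743  -0.13052844  0.085     ] [ 0.46330142 -0.15468852  0.085     ]
```

View pics/crop0.png

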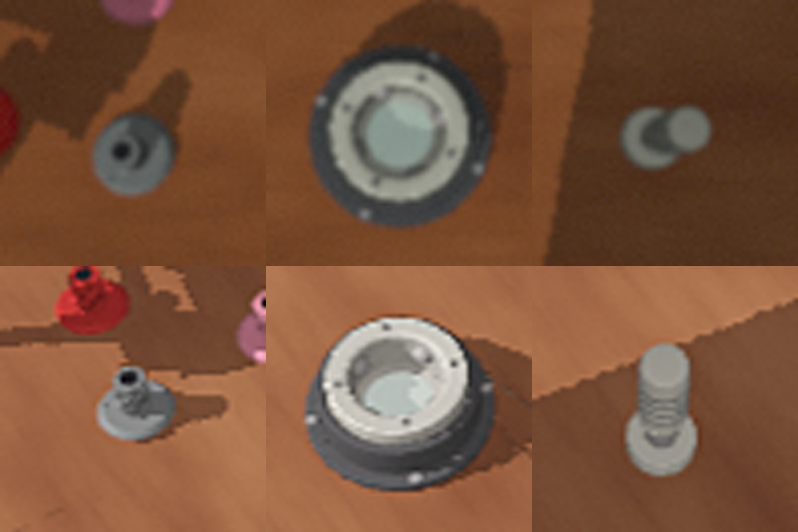

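The grey retainer (hole in the top of its stub), the cell and the pusher are confirmed in both views. Next I'll refine their positions with masks and ellipse fits.

```bash
python3 - <<'E'
from h import *
from scipy.optimize import least_squares
def tri(pts):
    A=lambda X:np.concatenate([proj(n,X)-uv for n,uv in pts]); s=least_squares(A,[.5,0,.03]); return s.x,s.fun
def fit(n,c,w,lo,hi,smax,tag,minA=15):
    im=cv2.imread(f"pics/{n}0.png");h=cv2.cvtColor(im,cv2.COLOR_BGR2HSV)
    m=cv2.inRange(h,(0,0,lo),(180,smax,hi)); k=np.zeros_like(m);x,y=c;k[y-w:y+w,x-w:x+w]=m[y-w:y+w,x-w:x+w]
    for q in cv2.findContours(k,cv2.RETR_CCOMP,cv2.CHAIN_APPROX_NONE)[0]:
        if len(q)>=minA:
            e=cv2.fitEllipse(q);print(n,tag,np.round(e[0],2),np.round(e[1],1),round(e[2]),cv2.boundingRect(q))
fit("top",(179,267),14,60,255,95,"ret");fit("side",(181,191),14,60,255,80,"ret")
fit("top",(268,247),28,140,255,90,"rim");fit("side",(244,236),26,150,255,90,"rim")
fit("top",(268,247),28,0,255,90,"cellall")
fit("top",(378,262),16,90,255,80,"push");fit("side",(298,325),22,100,255,80,"push")
for nm,a,b in[("retTop",(176.3,266.5),(179.5,185.5)),("rim",(268,246.5),(243,235.3)),("pushTop",(384,261.3),(298,317)),("pushFoot",(374.8,263),(297,335)),("disc",(179,267.2),(181.5,193.5))]:
    x,f=tri([("top",a),("side",b)]);print(nm,x.round(4),f.round(1))
for nm,uv,z in[("retTop",(176.3,266.5),.031),("disc",(179,267.2),.004),("rim",(268,246.5),.034),("pT",(384,261.3),.085),("pF",(374.8,263),.012)]:print(nm,"top",ray("top",uv,z).round(4))
for nm,uv,z in[("retTop",(179.5,185.5),.031),("disc",(181.5,193.5),.004),("rim",(243,235.3),.034),("pT",(298,317),.085),("pF",(297,335),.012)]:print(nm,"side",ray("side",uv,z).round(4))
E
```

```text
top ret [178.62 266.94] [18.8 20.3] 40 (169, 257, 20, 21)
top ret [180.85 265.93] [4.2 7.9] 2 (179, 262, 5, 9)
side ret [181.15 192.19] [16.8 18.2] 81 (172, 183, 20, 18)
top rim [267.59 246.25] [29.2 30.3] 47 (251, 230, 34, 33)
top rim [275.14 239.85] [4.1 9.7] 142 (271, 236, 8, 9)
side rim [242.33 234.54] [29.  35.3] 74 (225, 220, 36, 31)
side rim [238.96 231.8 ] [14.  20.7] 59 (230, 224, 21, 19)
top cellall [267.77 247.36] [44.  44.3] 60 (246, 225, 45, 45)
top push [383.45 260.53] [9.5 9.8] 150 (379, 256, 10, 10)
top push [374.03 262.78] [11.7 13.2] 168 (368, 256, 12, 15)
side push [296.73 328.71] [16.1 34.3] 3 (288, 311, 18, 33)
retTop [0.4638 0.282  0.0333] [-0.2  0.4  0.5 -0.1]
rim [0.5064 0.0893 0.0303] [-0.2  0.4  0.4 -0.1]
pushTop [ 0.4725 -0.1426  0.0844] [-0.   0.1  0.1 -0. ]
pushFoot [ 0.4729 -0.1428  0.008 ] [-0.2  0.5  0.4 -0.1]
disc [0.4639 0.2829 0.0042] [-0.1  0.4  0.4 -0.1]
retTop top [0.4648 0.2823 0.031 ]
disc top [0.4647 0.2826 0.004 ]
rim top [0.507  0.0889 0.034 ]
pT top [ 0.4727 -0.1426  0.085 ]
pF top [ 0.4737 -0.1423  0.012 ]
retTop side [0.4635 0.2843 0.031 ]
disc side [0.4631 0.2834 0.004 ]
rim side [0.5043 0.0874 0.034 ]
pT side [ 0.4722 -0.1428  0.085 ]
pF side [ 0.4711 -0.1439  0.012 ]
```

Call:
servo_tool(targets=[[0,0,0,0,0,-4.93],[0,0,0,0,0,-4.93],[0,0,0,0,0,-4.93],[-0.0345,-0.033,0,0,0,0],[-0.0345,-0.033,0,0,0,0],[-0.0345,-0.033,0,0,0,0],[-0.0345,-0.033,0,0,0,0],[-0.0345,-0.033,0,0,0,0],[-0.0345,-0.033,0,0,0,0],[-0.0345,-0.033,0,0,0,0],[-0.0345,-0.033,0,0,0,0],[-0.0345,-0.033,0,0,0,0]], fingers=0.1, newtons=15)

```text
clock: 1.1
eef_pos: [0.4249, 0.3192, 0.2224]
eef_rot: [-0.0, 1.0, -0.0, -0.0]
contact_force: [-0.1, 1.7, -0.7]
opening: 0.0397
finger_force: 0.0
```

Call:
servo_tool(targets=[[0,0,0,0,0,0],[0,0,0,0,0,0],[0,0,0.03,0,0,0],[0,0,0.03,0,0,0],[0,0,0.03,0,0,0],[0,0,0.03,0,0,0],[0,0,0.03,0,0,0],[0,0,0,0,0,0],[0,0,0,0,0,0],[0,0,0,0,0,0]])

```text
clock: 1.93
eef_pos: [0.424, 0.3221, 0.0737]
eef_rot: [-0.001, 1.0, 0.0, 0.0]
contact_force: [0.3, 0.2, 1.0]
opening: 0.0393
finger_force: 0.0
```

```bash
python3 - <<'E'
from h import *
s=status.get_state();print(s['eef_pos'],s['contact_force'])
o=[]
for n in("top","side"):
    im=np.ascontiguousarray(imaging.capture(n)[:,:,::-1]); u=[int(v) for v in proj(n,(.464,.283,.04))]
    o.append(cv2.resize(im[u[1]-50:u[1]+50,u[0]-50:u[0]+50],(400,400),interpolation=cv2.INTER_CUBIC))
cv2.imwrite("pics/g1.png",np.hstack(o))
E
```

```text
[0.42399258 0.3221127  0.07373416] [0.25986351 0.22245    0.99659343]
```

View pics/g1.png

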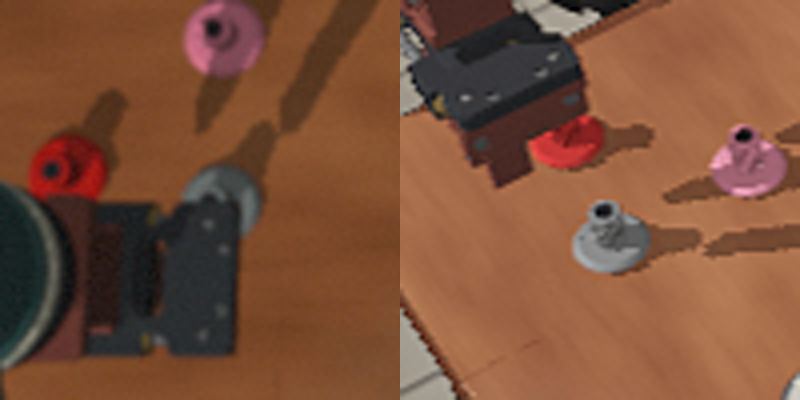

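The tool is still about 40 mm short, because the rows were clipped by joint speed. The grey retainer is clear of it, so I'll close the gap more slowly and descend.

Call:
servo_tool(targets=[[-0.01,-0.01,0,0,0,0],[-0.01,-0.01,0,0,0,0],[-0.01,-0.01,0,0,0,0],[-0.01,-0.009,0,0,0,0],[0,0,0,0,0,0],[0,0,0,0,0,0],[0,0,0,0,0,0]])

```text
clock: 2.62
eef_pos: [0.464, 0.2823, 0.0731]
eef_rot: [0.0, 1.0, 0.0, 0.0]
contact_force: [0.2, 0.9, -0.2]
opening: 0.0395
finger_force: 0.0
```

```bash
python3 - <<'E'
from h import *
s=status.get_state();print(s['eef_pos'],s['contact_force'])
E
```

```text
[0.4639506  0.28230919 0.0731405 ] [ 0.18058848  0.89143626 -0.17338824]
```

Call:
servo_tool(targets=[[0,0,0.015,0,0,0],[0,0,0.015,0,0,0],[0,0,0.015,0,0,0],[0,0,0.01,0,0,0],[0,0,0.007,0,0,0],[0,0,0,0,0,0],[0,0,0,0,0,0],[0,0,0,0,0,0]])

```text
clock: 3.28
eef_pos: [0.4644, 0.2823, 0.0112]
eef_rot: [-0.0, 1.0, 0.0, 0.0]
contact_force: [-0.4, 0.5, 1.1]
opening: 0.0397
finger_force: 0.0
```

Call:
servo_tool(targets=[[0,0,0,0,0,0],[0,0,0,0,0,0],[0,0,0,0,0,0],[0,0,0,0,0,0],[0,0,0,0,0,0],[0,0,0,0,0,0]], fingers=1, newtons=15)

```text
clock: 3.78
eef_pos: [0.4644, 0.2822, 0.011]
eef_rot: [-0.0, 1.0, 0.0, 0.0]
contact_force: [-1.0, 0.6, 4.8]
opening: 0.0175
finger_force: 15.0
```

Call:
servo_tool(targets=[[0,0,-0.01,0,0,0],[0,0,-0.02,0,0,0],[0,0,-0.03,0,0,0],[0,0,-0.03,0,0,0],[0,0,0,0,0,0],[0,0,0,0,0,0],[0,0,0,0,0,0]])

```text
clock: 4.37
eef_pos: [0.4637, 0.2818, 0.1007]
eef_rot: [-0.0, 1.0, -0.0, -0.0]
contact_force: [-0.4, -0.2, -0.5]
opening: 0.0177
finger_force: 15.0
```

Call:
servo_tool(targets=[[-0.004,-0.018,0,0,0,0],[-0.004,-0.018,0,0,0,0],[-0.004,-0.018,0,0,0,0],[-0.004,-0.018,0,0,0,0],[-0.004,-0.018,0,0,0,0],[-0.004,-0.018,0,0,0,0],[-0.004,-0.018,0,0,0,0],[-0.004,-0.018,0,0,0,0],[-0.004,-0.018,0,0,0,0],[-0.004,-0.018,0,0,0,0],[-0.002,-0.013,0,0,0,0]])

```text
clock: 5.28
eef_pos: [0.5051, 0.0876, 0.0991]
eef_rot: [0.0, 1.0, -0.0, -0.002]
contact_force: [-0.6, -0.8, -0.4]
opening: 0.0174
finger_force: 15.0
```

Call:
servo_tool(targets=[[0,0,0.01,0,0,0],[0,0,0.01,0,0,0],[0,0,0.01,0,0,0],[0,0,0.01,0,0,0],[0,0,0,0,0,0],[0,0,0,0,0,0],[0,0,0,0,0,0]])

```text
clock: 5.87
eef_pos: [0.5059, 0.0895, 0.0604]
eef_rot: [-0.001, 1.0, -0.0, -0.0]
contact_force: [0.8, 1.1, -0.5]
opening: 0.0179
finger_force: 15.0
```

```bash
python3 - <<'E'
from h import *
s=status.get_state();print(s['eef_pos'],s['contact_force'])
o=[]
for n in("top","side"):
    im=np.ascontiguousarray(imaging.capture(n)[:,:,::-1]); u=[int(v) for v in proj(n,(.506,.0885,.04))];print(n,u)
    o.append(cv2.resize(im[u[1]-40:u[1]+40,u[0]-40:u[0]+40],(400,400),interpolation=cv2.INTER_CUBIC))
cv2.imwrite("pics/g2.png",np.hstack(o))
E
```

```text
[0.5059324  0.08953748 0.06041571] [ 0.83416825  1.05586933 -0.53093762]
top [268, 246]
side [243, 232]
```

View pics/g2.png

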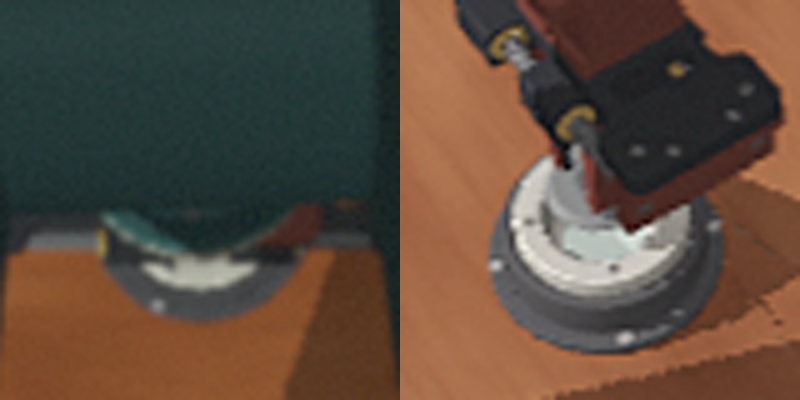

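The retainer (side crop, just above the bore) looks centred over the mouth. I'll lower it slowly and watch the force.

Call:
servo_tool(targets=[[0,-0.001,0.004,0,0,0],[0,0,0.004,0,0,0],[0,0,0.004,0,0,0],[0,0,0.003,0,0,0],[0,0,0.003,0,0,0],[0,0,0,0,0,0],[0,0,0,0,0,0],[0,0,0,0,0,0]])

```text
clock: 6.63
eef_pos: [0.5062, 0.088, 0.0426]
eef_rot: [-0.0, 1.0, -0.0, -0.0]
contact_force: [-0.2, 0.3, -0.5]
opening: 0.0178
finger_force: 15.0
```

Call:
servo_tool(targets=[[0,0,0.001,0,0,0],[0,0,0.001,0,0,0],[0,0,0.001,0,0,0],[0,0,0.001,0,0,0],[0,0,0,0,0,0],[0,0,0,0,0,0]])

```text
clock: 7.13
eef_pos: [0.5062, 0.0881, 0.0387]
eef_rot: [-0.0, 1.0, 0.0, 0.0]
contact_force: [0.7, 1.3, -1.0]
opening: 0.0177
finger_force: 15.0
```

Call:
servo_tool(targets=[[0,0,0.001,0,0,0],[0,0,0.0005,0,0,0],[0,0,0,0,0,0],[0,0,0,0,0,0],[0,0,0,0,0,0]])

```text
clock: 7.55
eef_pos: [0.5066, 0.0884, 0.0375]
eef_rot: [-0.0, 1.0, 0.0, 0.0]
contact_force: [-0.8, 3.4, 4.9]
opening: 0.0175
finger_force: 15.0
```

Call:
servo_tool(targets=[[0,0,0,0,0,0],[0,0,0,0,0,0],[0,0,0,0,0,0],[0,0,0,0,0,0],[0,0,0,0,0,0]], fingers=0.1)

```text
clock: 7.97
eef_pos: [0.5058, 0.0878, 0.0369]
eef_rot: [-0.0, 1.0, -0.0, -0.0]
contact_force: [-0.6, 0.3, 0.0]
opening: 0.0394
finger_force: 0.0
```

Call:
servo_tool(targets=[[0,0,-0.01,0,0,0],[0,0,-0.02,0,0,0],[0,0,-0.03,0,0,0],[0,0,-0.03,0,0,0],[0,0,-0.03,0,0,0],[0,0,0,0,0,0],[0,-0.02,0,0,0,0],[0,-0.02,0,0,0,0],[0,-0.02,0,0,0,0],[0,-0.02,0,0,0,0],[0,-0.02,0,0,0,0],[0,-0.02,0,0,0,0]])

```text
clock: 8.97
eef_pos: [0.5057, -0.0329, 0.1573]
eef_rot: [-0.0, 1.0, -0.0, -0.0]
contact_force: [0.8, -0.1, -0.4]
opening: 0.0393
finger_force: 0.0
```

Call:
servo_tool(targets=[[0.007,-0.02,0,0,0,0],[0.007,-0.02,0,0,0,0],[0.007,-0.02,0,0,0,0],[0.007,-0.02,0,0,0,0],[0.006,-0.03,0,0,0,0],[0,0,0,0,0,0],[0,0,0,0,0,0],[0,0,0,0,0,0]])

```text
clock: 9.63
eef_pos: [0.4719, -0.1416, 0.1571]
eef_rot: [0.0, 1.0, 0.0, -0.0]
contact_force: [0.3, 0.5, 0.7]
opening: 0.0396
finger_force: 0.0
```

```bash
python3 - <<'E'
from h import *
s=status.get_state();print(s['eef_pos'],s['contact_force'])
o=[]
for n in("top","side"):
    im=np.ascontiguousarray(imaging.capture(n)[:,:,::-1]); cv2.imwrite(f"pics/{n}1.png",im);u=[int(v) for v in proj(n,(.506,.0885,.04))];print(n,u)
    o.append(cv2.resize(im[u[1]-25:u[1]+25,u[0]-25:u[0]+25],(400,400),interpolation=cv2.INTER_CUBIC))
    print([proj(n,(.506,.0885,z)).round(1) for z in(.034,.057)])
cv2.imwrite("pics/g3.png",np.hstack(o))
E
```

```text
[ 0.47193551 -0.14157443  0.15714805] [0.3209034  0.5204463  0.66686866]
top [268, 246]
[array([268.2, 247. ]), array([268.1, 245.9])]
side [243, 232]
[array([243.4, 234.5]), array([242.6, 228.1])]
```

View pics/g3.png

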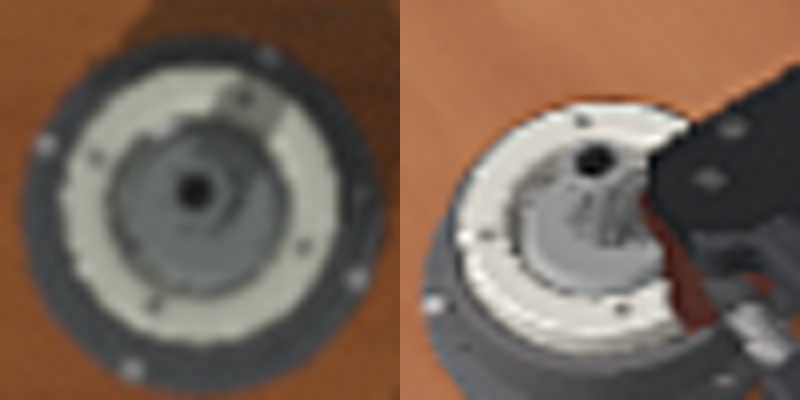

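The retainer lies level and centred in the mouth: its hole is at top crop (195,192) inside the rim ring centred at (200,205), with parallax as expected. Next I'll take the pusher.

Call:
servo_tool(targets=[[0,-0.0015,0.02,0,0,0],[0,0,0.02,0,0,0],[0,0,0.02,0,0,0],[0,0,0.02,0,0,0],[0,0,0.02,0,0,0],[0,0,0.012,0,0,0],[0,0,0.005,0,0,0],[0,0,0,0,0,0],[0,0,0,0,0,0],[0,0,0,0,0,0]])

```text
clock: 10.57
eef_pos: [0.473, -0.1434, 0.041]
eef_rot: [-0.0, 1.0, -0.0, 0.001]
contact_force: [-0.1, -0.3, 0.1]
opening: 0.0397
finger_force: 0.0
```

Call:
servo_tool(targets=[[0,0,0,0,0,0],[0,0,0,0,0,0],[0,0,0,0,0,0],[0,0,0,0,0,0],[0,0,0,0,0,0],[0,0,0,0,0,0]], fingers=1, newtons=55)

```text
clock: 11.07
eef_pos: [0.4726, -0.1436, 0.0407]
eef_rot: [-0.0, 1.0, -0.0, 0.0]
contact_force: [-0.0, 1.8, 5.3]
opening: 0.0211
finger_force: 55.0
```

Call:
servo_tool(targets=[[0,0,-0.01,0,0,0],[0,0,-0.02,0,0,0],[0,0,-0.03,0,0,0],[0,0,-0.025,0,0,0],[-0.002,0.02,0,0,0,0],[-0.004,0.025,0,0,0,0],[-0.004,0.025,0,0,0,0],[-0.004,0.025,0,0,0,0],[-0.004,0.025,0,0,0,0],[-0.004,0.025,0,0,0,0],[-0.004,0.025,0,0,0,0],[-0.004,0.025,0,0,0,0]])

```text
clock: 12.07
eef_pos: [0.5019, 0.0527, 0.1256]
eef_rot: [-0.0, 1.0, -0.0, -0.0]
contact_force: [-0.6, -0.5, -0.8]
opening: 0.0214
finger_force: 55.0
```

Call:
servo_tool(targets=[[-0.002,0.02,0,0,0,0],[-0.002,0.0175,0,0,0,0],[0,0,0,0,0,0],[0,0,0,0,0,0],[0,0,0,0,0,0],[0,0,0,0,0,0]])

```text
clock: 12.57
eef_pos: [0.5059, 0.0881, 0.1252]
eef_rot: [0.0, 1.0, -0.0, -0.0]
contact_force: [0.2, -0.5, -0.6]
opening: 0.0212
finger_force: 55.0
```

```bash
python3 - <<'E'
from h import *
s=status.get_state();print(s['eef_pos'],s['contact_force'],s['opening'])
im=np.ascontiguousarray(imaging.capture("side")[:,:,::-1]);u=[int(v) for v in proj("side",(.506,.0885,.07))]
cv2.imwrite("pics/g4.png",cv2.resize(im[u[1]-45:u[1]+45,u[0]-45:u[0]+45],(540,540),interpolation=cv2.INTER_CUBIC))
E
```

```text
[0.50586923 0.08809819 0.12524999] [ 0.22303819 -0.47856094 -0.62625164] 0.021227867270269637
```

View pics/g4.png

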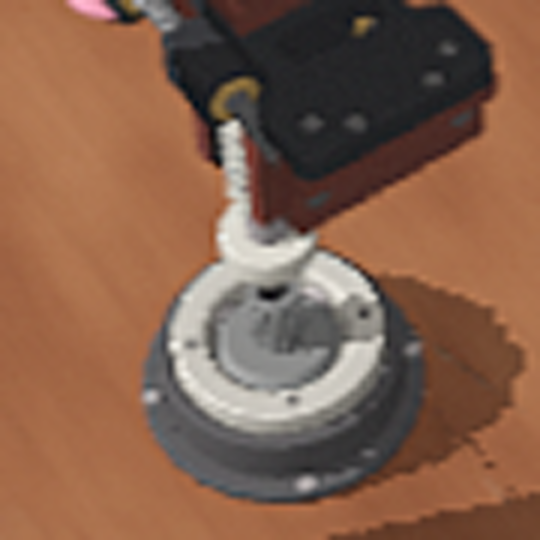

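The pusher foot (267,245) is straight above the retainer's stub, upright. I'll descend and feel for contact.

Call:
servo_tool(targets=[[-0.0005,0.001,0.008,0,0,0],[0,0,0.008,0,0,0],[0,0,0.006,0,0,0],[0,0,0.002,0,0,0],[0,0,0,0,0,0],[0,0,0,0,0,0],[0,0,0,0,0,0]])

```text
clock: 13.2
eef_pos: [0.5068, 0.09, 0.1012]
eef_rot: [-0.0, 1.0, -0.0, 0.0]
contact_force: [-0.1, 0.1, 0.0]
opening: 0.0211
finger_force: 55.0
```

Call:
servo_tool(targets=[[0,0,0.001,0,0,0],[0,0,0.001,0,0,0],[0,0,0.001,0,0,0],[0,0,0.001,0,0,0],[0,0,0,0,0,0],[0,0,0,0,0,0]])

```text
clock: 13.7
eef_pos: [0.5068, 0.09, 0.0973]
eef_rot: [-0.0, 1.0, -0.0, 0.0]
contact_force: [-0.8, -0.4, 1.4]
opening: 0.0215
finger_force: 55.0
```

Call:
servo_tool(targets=[[0,0,0.0005,0,0,0],[0,0,0.0005,0,0,0],[0,0,0.0005,0,0,0],[0,0,0.0005,0,0,0],[0,0,0,0,0,0],[0,0,0,0,0,0]])

```text
clock: 14.2
eef_pos: [0.5077, 0.0901, 0.0962]
eef_rot: [-0.0, 1.0, -0.0, 0.001]
contact_force: [-0.0, -1.1, 9.4]
opening: 0.0212
finger_force: 55.0
```

Call:
servo_tool(targets=[[0,0,0.0005,0,0,0],[0,0,0.0005,0,0,0],[0,0,0,0,0,0],[0,0,0,0,0,0]])

```text
clock: 14.53
eef_pos: [0.5084, 0.0904, 0.0954]
eef_rot: [-0.0, 1.0, 0.0, 0.002]
contact_force: [0.1, 1.4, 8.4]
opening: 0.0213
finger_force: 55.0
```

Call:
servo_tool(targets=[[0,0,0.0005,0,0,0],[0,0,0.0005,0,0,0],[0,0,0,0,0,0],[0,0,0,0,0,0]])

```text
clock: 14.87
eef_pos: [0.5086, 0.0905, 0.0941]
eef_rot: [-0.0, 1.0, 0.0, 0.002]
contact_force: [1.9, 1.5, 4.4]
opening: 0.0214
finger_force: 55.0
```

Call:
servo_tool(targets=[[0,0,0.0005,0,0,0],[0,0,0.0005,0,0,0],[0,0,0,0,0,0],[0,0,0,0,0,0]])

```text
clock: 15.2
eef_pos: [0.5059, 0.0899, 0.0919]
eef_rot: [-0.0, 1.0, -0.0, -0.001]
contact_force: [-0.6, -0.3, -1.2]
opening: 0.0215
finger_force: 55.0
```

```bash
python3 - <<'E'
from h import *
s=status.get_state();print(s['eef_pos'],s['contact_force'],s['wrist_torque'])
o=[]
for n,z in(("side",.05),("top",.05)):
    im=np.ascontiguousarray(imaging.capture(n)[:,:,::-1]);u=[int(v) for v in proj(n,(.506,.0885,z))]
    o.append(cv2.resize(im[u[1]-25:u[1]+25,u[0]-25:u[0]+25],(400,400),interpolation=cv2.INTER_CUBIC))
cv2.imwrite("pics/g5.png",np.hstack(o))
E
```

```text
[0.5059412  0.08991843 0.09189051] [-0.62068147 -0.27969894 -1.18399346] [ 0.01785372 -0.02968783 -0.05389052]
```

View pics/g5.png

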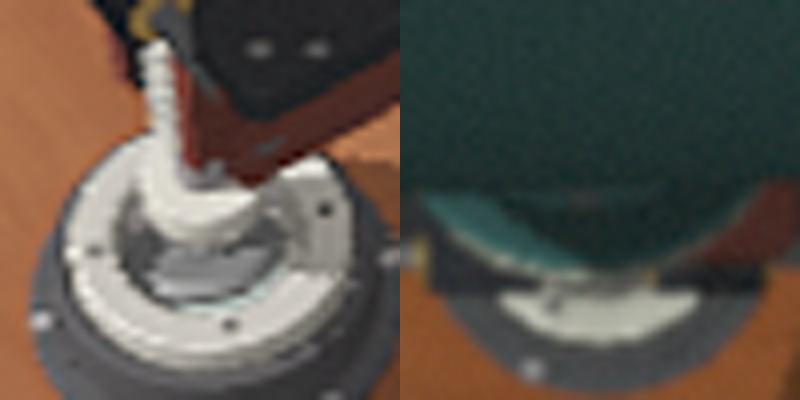

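The side crop shows the disc front edge at (215,270) tilted, with a gap over the lens at the lower right, so the push went in askew. I'll back off and look from above.

Call:
servo_tool(targets=[[0,0,-0.01,0,0,0],[0,0,-0.02,0,0,0],[0,0,-0.02,0,0,0],[0,-0.025,0,0,0,0],[0,-0.03,0,0,0,0],[0,-0.03,0,0,0,0],[0,-0.03,0,0,0,0],[0,-0.025,0,0,0,0],[0,0,0,0,0,0],[0,0,0,0,0,0]])

```text
clock: 16.13
eef_pos: [0.5064, -0.051, 0.1425]
eef_rot: [0.001, 1.0, 0.0, -0.0]
contact_force: [-0.4, -0.1, -1.1]
opening: 0.0211
finger_force: 55.0
```

```bash
python3 - <<'E'
from h import *
s=status.get_state();print(s['eef_pos'],s['contact_force'])
o=[]
for n in("side","top"):
    im=np.ascontiguousarray(imaging.capture(n)[:,:,::-1]);cv2.imwrite(f"pics/{n}6.png",im);u=[int(v) for v in proj(n,(.506,.0885,.04))];print(n,u)
    o.append(cv2.resize(im[u[1]-25:u[1]+25,u[0]-25:u[0]+25],(400,400),interpolation=cv2.INTER_CUBIC))
cv2.imwrite("pics/g6.png",np.hstack(o))
E
```

```text
[ 0.50635319 -0.05098238  0.14246619] [-0.36749161 -0.08877122 -1.07478345]
side [243, 232]
top [268, 246]
```

View pics/g6.png

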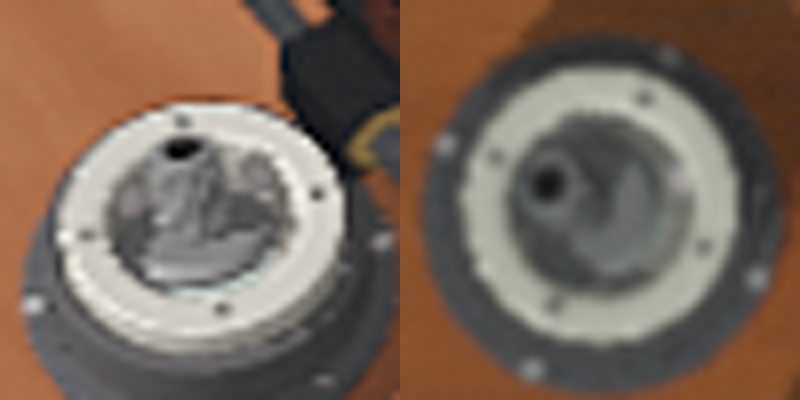

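The side and top crops show the retainer leaning: the stub hole at top crop (148,185) is far left of the bore centre (201,205). The +y side has slipped past its ball and the −y side is still up. I'll triangulate the lean, then right the stub sideways with the pusher.

```bash
python3 - <<'E'
from h import *
from scipy.optimize import least_squares
def tri(a,b):
    s=least_squares(lambda X:np.r_[proj("top",X)-a,proj("side",X)-b],[.5,.1,.04]);return s.x.round(4),s.fun.round(1)
print("hole",tri((261,243.6),(240,225)))
print("rim",tri((267.6,246.1),(242.75,234.6)),ray("top",(267.6,246.1),.034),ray("side",(242.75,234.6),.034))
# retainer when laid, same viewing
print("laid hole",tri((266.9,244.5),(241.9,226.5)))
E
```

```text
hole (array([0.5104, 0.104 , 0.0472]), array([-0.2,  0.6,  0.6, -0.2]))
rim (array([0.5068, 0.0903, 0.0315]), array([-0.2,  0.6,  0.6, -0.2])) [0.50782857 0.08979952 0.034     ] [0.50485994 0.08911314 0.034     ]
laid hole (array([0.5075, 0.0914, 0.0586]), array([-0.2,  0.5,  0.5, -0.2]))
```

Call:
servo_tool(targets=[[-0.001,0.02,0,0,0,0],[-0.001,0.025,0,0,0,0],[-0.002,0.025,0,0,0,0],[-0.002,0.025,0,0,0,0],[-0.002,0.025,0,0,0,0],[-0.002,0.025,0,0,0,0],[-0.002,0.025,0,0,0,0],[-0.001,0.023,0,0,0,0],[0,0,0,0,0,0],[0,0,0,0,0,0],[0,0,0,0,0,0]])

```text
clock: 17.15
eef_pos: [0.5189, 0.1434, 0.142]
eef_rot: [-0.001, 1.0, -0.0, -0.0]
contact_force: [-0.5, -0.1, -0.5]
opening: 0.0211
finger_force: 55.0
```

Call:
servo_tool(targets=[[0,0,0.02,0,0,0],[0,0,0.02,0,0,0],[0,0,0.015,0,0,0],[0,0,0.008,0,0,0],[0,0,0,0,0,0],[0,0,0,0,0,0],[0,0,0,0,0,0]])

```text
clock: 17.73
eef_pos: [0.5203, 0.1428, 0.0799]
eef_rot: [0.0, 1.0, 0.0, 0.001]
contact_force: [0.2, -0.8, -0.8]
opening: 0.0214
finger_force: 55.0
```

Call:
servo_tool(targets=[[0,0,0.0015,0,0,0],[0.0008,-0.003,0,0,0,0],[0.0008,-0.003,0,0,0,0],[0.0008,-0.003,0,0,0,0],[0.0008,-0.003,0,0,0,0],[0.0008,-0.003,0,0,0,0],[0,0,0,0,0,0],[0,0,0,0,0,0]])

```text
clock: 18.4
eef_pos: [0.5157, 0.1278, 0.0777]
eef_rot: [0.0, 1.0, -0.0, 0.0]
contact_force: [0.3, -0.6, -0.8]
opening: 0.0214
finger_force: 55.0
```

Call:
servo_tool(targets=[[0.0005,-0.002,0,0,0,0],[0.0005,-0.002,0,0,0,0],[0,0,0,0,0,0],[0,0,0,0,0,0]])

```text
clock: 18.73
eef_pos: [0.5158, 0.1243, 0.0781]
eef_rot: [-0.0, 1.0, 0.0, 0.001]
contact_force: [2.9, 2.6, -0.5]
opening: 0.0215
finger_force: 55.0
```

Call:
servo_tool(targets=[[0.0005,-0.002,0,0,0,0],[0.0005,-0.002,0,0,0,0],[0,0,0,0,0,0],[0,0,0,0,0,0]])

```text
clock: 19.07
eef_pos: [0.512, 0.1194, 0.0771]
eef_rot: [-0.0, 1.0, -0.0, -0.001]
contact_force: [0.3, 0.7, -0.6]
opening: 0.0211
finger_force: 55.0
```

Call:
servo_tool(targets=[[0,-0.001,0,0,0,0],[0,-0.001,0,0,0,0],[0,-0.001,0,0,0,0],[0,0,0,0,0,0],[0,0,0,0,0,0]])

```text
clock: 19.48
eef_pos: [0.5135, 0.1169, 0.0776]
eef_rot: [-0.0, 1.0, -0.0, -0.0]
contact_force: [-0.0, -0.6, -0.2]
opening: 0.0213
finger_force: 55.0
```

```bash
python3 - <<'E'
from h import *
s=status.get_state();print(s['eef_pos'],s['contact_force'])
im=np.ascontiguousarray(imaging.capture("side")[:,:,::-1]);cv2.imwrite("pics/side7.png",im)
h=cv2.cvtColor(im,cv2.COLOR_BGR2HSV);m=cv2.inRange(h,(0,0,0),(180,255,45))
k=np.zeros_like(m);k[215:245,225:265]=m[215:245,225:265]
n,l,st,c=cv2.connectedComponentsWithStats(k)
for a,b in zip(st[1:],c[1:]):print(a,b.round(1))
print("expected laid",proj("side",(.5068,.09,.057)),"home",[proj("side",(.5068,.09,z)) for z in(.038,.046)])
E
```

```text
[0.51352768 0.11692631 0.07763174] [-0.03586924 -0.62681553 -0.18658244]
[258 225   1   1   1] [258. 225.]
[242 231   4   3  11] [243.4 231.9]
[263 242   1   1   1] [263. 242.]
expected laid [242.57542176 227.42287617] home [array([243.18023459, 232.7543922 ]), array([242.92774727, 230.52867851])]
```

Call:
servo_tool(targets=[[0,0.01,0,0,0,0],[0,0,-0.02,0,0,0],[0,0,-0.025,0,0,0],[0,-0.03,0,0,0,0],[0.001,-0.03,0,0,0,0],[0.001,-0.03,0,0,0,0],[0.001,-0.03,0,0,0,0],[0.001,-0.03,0,0,0,0],[0.001,-0.025,0,0,0,0],[0,0,0,0,0,0],[0,0,0,0,0,0]])

```text
clock: 20.45
eef_pos: [0.5089, -0.0484, 0.1227]
eef_rot: [0.001, 1.0, 0.0, 0.0]
contact_force: [0.5, 0.2, -0.7]
opening: 0.0212
finger_force: 55.0
```

```bash
python3 - <<'E'
from h import *
s=status.get_state();print(s['eef_pos'],s['contact_force'])
o=[]
for n in("side","top"):
    im=np.ascontiguousarray(imaging.capture(n)[:,:,::-1]);cv2.imwrite(f"pics/{n}8.png",im);u=[int(v) for v in proj(n,(.506,.0885,.04))];print(n,u)
    o.append(cv2.resize(im[u[1]-25:u[1]+25,u[0]-25:u[0]+25],(400,400),interpolation=cv2.INTER_CUBIC))
    m=cv2.inRange(cv2.cvtColor(im,cv2.COLOR_BGR2HSV),(0,0,0),(180,255,60));k=np.zeros_like(m);k[u[1]-10:u[1]+8,u[0]-8:u[0]+8]=m[u[1]-10:u[1]+8,u[0]-8:u[0]+8]
    _,l,st,c=cv2.connectedComponentsWithStats(k);print(n,[(a[4],b.round(1)) for a,b in zip(st[1:],c[1:])],[proj(n,(.5068,.09,z)).round(1) for z in(.038,.046,.057)])
cv2.imwrite("pics/g8.png",np.hstack(o))
E
```

```text
[ 0.50888606 -0.04843183  0.12273758] [ 0.49593355  0.19923492 -0.71855739]
side [243, 232]
side [(np.int32(12), array([243.5, 232. ]))] [array([243.2, 232.8]), array([242.9, 230.5]), array([242.6, 227.4])]
top [268, 246]
top [(np.int32(9), array([268., 245.]))] [array([267.5, 246.4]), array([267.4, 246. ]), array([267.4, 245.5])]
```

View pics/g8.png

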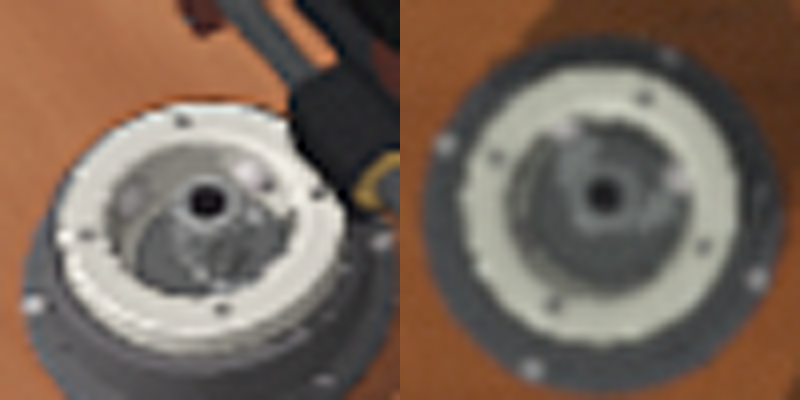

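Crop: the stub hole is at side (208,200) and top (604,195), concentric with the bore. The disc is down below the ball spots, so the retainer is upright and under the balls. Now the centred press onto the lens.

Call:
servo_tool(targets=[[0,0.02,0,0,0,0],[0,0.025,0,0,0,0],[0.0005,0.025,0,0,0,0],[0.0005,0.025,0,0,0,0],[0.0005,0.025,0,0,0,0],[0.0005,0.018,0,0,0,0],[0,0,0,0,0,0],[0,0,0,0,0,0],[0,0,0.01,0,0,0],[0,0,0.01,0,0,0],[0,0,0.01,0,0,0],[0,0,0,0,0,0]])

```text
clock: 21.55
eef_pos: [0.5047, 0.0892, 0.0901]
eef_rot: [0.0, 1.0, -0.0, -0.002]
contact_force: [-0.7, 0.5, -1.2]
opening: 0.0214
finger_force: 55.0
```

Call:
servo_tool(targets=[[0,0,0.002,0,0,0],[0,0,0.002,0,0,0],[0,0,0.001,0,0,0],[0,0,0,0,0,0],[0,0,0,0,0,0],[0,0,0,0,0,0]])

```text
clock: 22.05
eef_pos: [0.5069, 0.09, 0.0879]
eef_rot: [-0.0, 1.0, -0.0, 0.0]
contact_force: [-0.8, 0.2, -0.8]
opening: 0.0211
finger_force: 55.0
```

Call:
servo_tool(targets=[[0,0,0.001,0,0,0],[0,0,0.001,0,0,0],[0,0,0.001,0,0,0],[0,0,0,0,0,0],[0,0,0,0,0,0]])

```text
clock: 22.47
eef_pos: [0.5065, 0.0901, 0.0846]
eef_rot: [-0.0, 1.0, -0.0, -0.0]
contact_force: [-0.1, 0.8, -0.2]
opening: 0.0219
finger_force: 55.0
```

Call:
servo_tool(targets=[[0,0,0.0005,0,0,0],[0,0,0.0005,0,0,0],[0,0,0.0005,0,0,0],[0,0,0.0005,0,0,0],[0,0,0,0,0,0],[0,0,0,0,0,0]])

```text
clock: 22.97
eef_pos: [0.5066, 0.09, 0.0826]
eef_rot: [-0.0, 1.0, -0.0, -0.0]
contact_force: [-0.9, -0.5, -0.9]
opening: 0.0212
finger_force: 55.0
```

Call:
servo_tool(targets=[[0,0,0.0005,0,0,0],[0,0,0.0005,0,0,0],[0,0,0,0,0,0],[0,0,0,0,0,0]])

```text
clock: 23.3
eef_pos: [0.5066, 0.09, 0.0816]
eef_rot: [-0.0, 1.0, -0.0, -0.0]
contact_force: [-0.4, -0.0, -0.7]
opening: 0.0212
finger_force: 55.0
```

Call:
servo_tool(targets=[[0,0,0.0005,0,0,0],[0,0,0.0005,0,0,0],[0,0,0,0,0,0],[0,0,0,0,0,0]])

```text
clock: 23.63
eef_pos: [0.5068, 0.09, 0.0811]
eef_rot: [-0.0, 1.0, -0.0, 0.0]
contact_force: [-2.0, -1.1, 4.2]
opening: 0.021
finger_force: 55.0
```

Call:
servo_tool(targets=[[0,0,0.0005,0,0,0],[0,0,0.0005,0,0,0],[0,0,0,0,0,0],[0,0,0,0,0,0]])

```text
clock: 23.97
eef_pos: [0.507, 0.09, 0.081]
eef_rot: [-0.0, 1.0, -0.0, 0.0]
contact_force: [-3.1, 0.2, 14.5]
opening: 0.0214
finger_force: 55.0
```

Call:
servo_tool(targets=[[0,0,0.0005,0,0,0],[0,0,0,0,0,0],[0,0,0,0,0,0]])

```text
clock: 24.22
eef_pos: [0.507, 0.0901, 0.081]
eef_rot: [-0.0, 1.0, -0.0, 0.001]
contact_force: [-5.2, -0.0, 19.4]
opening: 0.0212
finger_force: 55.0
```

Call:
servo_tool(targets=[[0,0,0.0002,0,0,0],[0,0,0,0,0,0],[0,0,0,0,0,0],[0,0,0,0,0,0],[0,0,0,0,0,0],[0,0,0,0,0,0],[0,0,0,0,0,0],[0,0,0,0,0,0],[0,0,0,0,0,0],[0,0,0,0,0,0]])

```text
clock: 25.05
eef_pos: [0.5071, 0.0901, 0.081]
eef_rot: [-0.0, 1.0, -0.0, 0.001]
contact_force: [-5.7, -1.1, 23.1]
opening: 0.0212
finger_force: 55.0
```

Call:
servo_tool(targets=[[0,0,-0.001,0,0,0],[0,0,-0.002,0,0,0],[0,0,-0.01,0,0,0],[0,0,-0.02,0,0,0],[0,0,-0.015,0,0,0],[0,-0.02,0,0,0,0],[0,-0.025,0,0,0,0],[0,-0.025,0,0,0,0],[0,-0.025,0,0,0,0],[0,-0.025,0,0,0,0],[0,-0.02,0,0,0,0],[0,0,0,0,0,0]])

```text
clock: 26.05
eef_pos: [0.5073, -0.0532, 0.1274]
eef_rot: [0.001, 1.0, -0.001, 0.001]
contact_force: [0.7, 0.2, -1.1]
opening: 0.0211
finger_force: 55.0
```

```bash
python3 - <<'E'
from h import *
s=status.get_state();print(s['eef_pos'],s['contact_force'])
for n in("side","top"):
    im=np.ascontiguousarray(imaging.capture(n)[:,:,::-1]);cv2.imwrite(f"pics/{n}9.png",im);u=[int(v) for v in proj(n,(.506,.0885,.04))]
    m=cv2.inRange(cv2.cvtColor(im,cv2.COLOR_BGR2HSV),(0,0,0),(180,255,60));k=np.zeros_like(m);k[u[1]-10:u[1]+8,u[0]-8:u[0]+8]=m[u[1]-10:u[1]+8,u[0]-8:u[0]+8]
    _,l,st,c=cv2.connectedComponentsWithStats(k);print(n,[(a[4],b.round(1)) for a,b in zip(st[1:],c[1:])],[proj(n,(.5068,.09,z)).round(1) for z in(.038,.041,.046,.057)])
E
```

```text
[ 0.50732484 -0.05316952  0.12743562] [ 0.74334198  0.19457931 -1.12538375]
side [(np.int32(12), array([243.5, 232. ]))] [array([243.2, 232.8]), array([243.1, 231.9]), array([242.9, 230.5]), array([242.6, 227.4])]
top [(np.int32(1), array([272., 238.])), (np.int32(9), array([268., 245.]))] [array([267.5, 246.4]), array([267.5, 246.2]), array([267.4, 246. ]), array([267.4, 245.5])]
```

The retainer is home: its hole is unchanged and on axis, and contact was firm with up to 23 N held. Now I'll stand the pusher back where it came from.

Call:
servo_tool(targets=[[0.007,-0.018,0,0,0,0],[0.007,-0.018,0,0,0,0],[0.007,-0.018,0,0,0,0],[0.007,-0.018,0,0,0,0],[0.007,-0.018,0,0,0,0],[0,0,0.02,0,0,0],[0,0,0.02,0,0,0],[0,0,0.02,0,0,0],[0,0,0.015,0,0,0],[0,0,0.005,0,0,0],[0,0,0,0,0,0],[0,0,0,0,0,0]])

```text
clock: 27.15
eef_pos: [0.4719, -0.1393, 0.0473]
eef_rot: [-0.001, 1.0, 0.0, -0.0]
contact_force: [-0.1, 0.6, -1.1]
opening: 0.0213
finger_force: 55.0
```

Call:
servo_tool(targets=[[0,0,0.001,0,0,0],[0,0,0.001,0,0,0],[0,0,0.001,0,0,0],[0,0,0.001,0,0,0],[0,0,0,0,0,0],[0,0,0,0,0,0]])

```text
clock: 27.65
eef_pos: [0.4717, -0.14, 0.0431]
eef_rot: [-0.0, 1.0, -0.0, 0.0]
contact_force: [-0.3, 0.1, -0.4]
opening: 0.0214
finger_force: 55.0
```

Call:
servo_tool(targets=[[0,0,0.0007,0,0,0],[0,0,0.0007,0,0,0],[0,0,0.0007,0,0,0],[0,0,0,0,0,0],[0,0,0,0,0,0],[0,0,0,0,0,0]])

```text
clock: 28.15
eef_pos: [0.4716, -0.14, 0.0408]
eef_rot: [-0.0, 1.0, -0.0, -0.0]
contact_force: [-0.0, -0.5, -1.1]
opening: 0.0214
finger_force: 55.0
```

Call:
servo_tool(targets=[[0,0,0.0003,0,0,0],[0,0,0.0003,0,0,0],[0,0,0,0,0,0],[0,0,0,0,0,0]])

```text
clock: 28.48
eef_pos: [0.4717, -0.14, 0.0407]
eef_rot: [-0.0, 1.0, -0.0, 0.0]
contact_force: [-1.3, 0.7, 4.3]
opening: 0.0215
finger_force: 55.0
```

Touchdown (4 N). I'll release and lift away.

Call:
servo_tool(targets=[[0,0,0,0,0,0],[0,0,0,0,0,0],[0,0,0,0,0,0],[0,0,0,0,0,0],[0,0,0,0,0,0],[0,0,0,0,0,0]], fingers=-0.1, newtons=10)

```text
clock: 28.98
eef_pos: [0.4717, -0.14, 0.0402]
eef_rot: [-0.0, 1.0, -0.0, -0.0]
contact_force: [-0.1, 0.5, 0.1]
opening: 0.0479
finger_force: 0.0
```

Call:
servo_tool(targets=[[0,0,-0.01,0,0,0],[0,0,-0.02,0,0,0],[0,0,-0.03,0,0,0],[0,0,-0.03,0,0,0],[0,0,-0.03,0,0,0],[0.02,-0.03,0,0,0,0],[0.02,-0.03,0,0,0,0],[0.02,-0.03,0,0,0,0],[0,0,0,0,0,0],[0,0,0,0,0,0],[0,0,0,0,0,0],[0,0,0,0,0,0]])

```text
clock: 29.98
eef_pos: [0.4122, -0.2291, 0.1605]
eef_rot: [-0.001, 1.0, 0.0, 0.0]
contact_force: [0.3, -0.4, 0.1]
opening: 0.0482
finger_force: 0.0
```

```bash
python3 - <<'E'
from h import *
s=status.get_state();print(s['eef_pos'],s['contact_force'],s['opening'])
im=np.ascontiguousarray(imaging.capture("side")[:,:,::-1]);o=cv2.imread("pics/side0.png")
p=lambda i:np.hstack([cv2.resize(i[y-33:y+33,x-33:x+33],(266,266),interpolation=cv2.INTER_CUBIC) for x,y in((244,238),(298,325),(300,180))])
cv2.imwrite("pics/end.png",np.vstack([p(o),p(im)]))
E
```

```text
[ 0.41215146 -0.2291286   0.1604823 ] [ 0.30314721 -0.42150654  0.10517197] 0.04816692188506966
```

```bash
python3 - <<'E'
from h import *
b=cv2.imread("pics/side0.png");a=imaging.capture("side")[:,:,::-1]
for nm,im in(("before",b),("after",a)):
    m=cv2.inRange(cv2.cvtColor(np.ascontiguousarray(im),cv2.COLOR_BGR2HSV),(0,0,100),(180,80,255));k=np.zeros_like(m);k[303:347,276:320]=m[303:347,276:320]
    q=max(cv2.findContours(k,cv2.RETR_EXTERNAL,cv2.CHAIN_APPROX_NONE)[0],key=len);print(nm,cv2.boundingRect(q),cv2.fitEllipse(q))
E
```

```text
before (288, 311, 18, 33) ((296.7313537597656, 328.7076110839844), (16.06121063232422, 34.329891204833984), 2.6899194717407227)
after (276, 303, 44, 27) ((296.14617919921875, 316.1673278808594), (20.45506477355957, 41.80741500854492), 113.63758850097656)
```

Call:
servo_tool(targets=[[0,-0.02,-0.03,0,0,0],[0,-0.025,-0.03,0,0,0],[0,-0.025,-0.03,0,0,0],[0,-0.025,-0.03,0,0,0],[0,-0.025,0,0,0,0],[0,-0.025,0,0,0,0],[0,0,0,0,0,0],[0,0,0,0,0,0],[0,0,0,0,0,0]])

```text
clock: 30.83
eef_pos: [0.4119, -0.3735, 0.2797]
eef_rot: [-0.001, 1.0, 0.001, -0.0]
contact_force: [-0.3, -0.5, 0.6]
opening: 0.0481
finger_force: 0.0
```

```bash
python3 - <<'E'
from h import *
print(status.get_state()['eef_pos'])
for n,(x,y,w,v) in(("side",(298,325,22,100)),("top",(378,262,16,90))):
  b=cv2.imread(f"pics/{n}0.png");a=imaging.capture(n)[:,:,::-1]
  print(n,"expected shift",proj(n,(.4717,-.14,.04))-proj(n,(.4725,-.143,.04)))
  for nm,im in(("before",b),("after",a)):
    m=cv2.inRange(cv2.cvtColor(np.ascontiguousarray(im),cv2.COLOR_BGR2HSV),(0,0,v),(180,80,255));k=np.zeros_like(m);k[y-w:y+w,x-w:x+w]=m[y-w:y+w,x-w:x+w]
    for q in cv2.findContours(k,cv2.RETR_EXTERNAL,cv2.CHAIN_APPROX_NONE)[0]:
      if len(q)>14:print(nm,cv2.boundingRect(q),[np.round(t,1) for t in cv2.fitEllipse(q)])
E
```

```text
[ 0.41191225 -0.37350933  0.27965252]
side expected shift [-1.35127709 -1.02632858]
before (288, 311, 18, 33) [array([296.7, 328.7]), array([16.1, 34.3]), np.float64(2.7)]
after (287, 315, 18, 29) [array([295.8, 329.8]), array([16.4, 29.7]), np.float64(178.8)]
top expected shift [-1.40902084  0.38284988]
before (379, 256, 10, 10) [array([383.4, 260.5]), array([9.5, 9.8]), np.float64(149.6)]
before (368, 256, 12, 15) [array([374. , 262.8]), array([11.7, 13.2]), np.float64(168.2)]
after (368, 256, 21, 15) [array([377.6, 262.4]), array([13.5, 20.6]), np.float64(79.2)]
```

```bash
python3 - <<'E'
from h import *
a=imaging.capture("side");b=cv2.imread("pics/side0.png")[:,:,::-1]
for i,nm in((b,"before"),(a,"after")):
  print(nm)
  for y in range(306,322,2):print(y,[tuple(int(c) for c in i[y,x]) for x in range(288,310,4)])
for nm,i in(("b",cv2.imread("pics/top0.png")[:,:,::-1]),("a",imaging.capture("top"))):
  print(nm,[i[y,364:394,1].tolist() for y in(258,261,264)])
E
```

```text
before
306 [(166, 107, 73), (171, 113, 78), (173, 115, 78), (175, 118, 82), (173, 115, 79), (173, 117, 80)]
308 [(167, 106, 73), (169, 110, 75), (171, 114, 78), (173, 115, 79), (177, 119, 83), (181, 122, 85)]
310 [(165, 106, 73), (166, 107, 73), (169, 105, 68), (175, 113, 74), (163, 107, 72), (114, 72, 48)]
312 [(165, 106, 74), (167, 104, 67), (148, 149, 142), (143, 140, 131), (114, 71, 49), (120, 77, 52)]
314 [(170, 111, 76), (135, 119, 108), (152, 149, 141), (153, 151, 143), (112, 67, 42), (119, 77, 52)]
316 [(159, 101, 69), (143, 139, 131), (153, 150, 142), (154, 151, 143), (105, 71, 54), (117, 74, 50)]
318 [(115, 73, 48), (137, 137, 130), (156, 153, 144), (155, 152, 143), (104, 73, 56), (117, 75, 51)]
320 [(118, 75, 51), (118, 119, 113), (160, 156, 148), (162, 158, 150), (107, 74, 59), (114, 71, 49)]
after
306 [(70, 98, 96), (69, 98, 97), (67, 97, 94), (69, 98, 96), (67, 97, 94), (68, 97, 95)]
308 [(68, 98, 96), (70, 98, 96), (69, 98, 96), (71, 100, 97), (69, 98, 95), (69, 98, 95)]
310 [(70, 99, 97), (69, 98, 94), (69, 98, 96), (69, 98, 96), (68, 98, 96), (68, 98, 94)]
312 [(60, 
[... 576 characters left out ...]
, 76, 50, 46, 46, 45, 45], [53, 52, 55, 77, 101, 114, 117, 107, 81, 65, 62, 61, 63, 66, 77, 103, 113, 114, 112, 114, 115, 112, 113, 115, 101, 69, 51, 46, 51, 48], [55, 53, 59, 78, 102, 114, 114, 105, 82, 64, 64, 60, 63, 67, 67, 74, 94, 108, 114, 116, 116, 114, 111, 99, 72, 50, 51, 49, 48, 50]]
a [[47, 49, 45, 50, 66, 89, 105, 113, 112, 107, 92, 76, 68, 62, 73, 93, 107, 110, 108, 114, 134, 154, 144, 122, 82, 64, 64, 67, 67, 67], [51, 51, 59, 81, 106, 113, 112, 102, 78, 64, 59, 57, 63, 71, 88, 108, 113, 112, 127, 157, 169, 169, 167, 160, 129, 76, 65, 71, 73, 73], [52, 53, 61, 85, 110, 114, 106, 84, 65, 64, 64, 63, 64, 74, 82, 99, 121, 147, 177, 180, 179, 177, 168, 137, 83, 50, 45, 47, 51, 48]]
```

The side view was blocked by the green arm link, not by any lean. In the top view the pusher's foot and handle edges match the start, so it stands upright. Handing in.

```bash
python3 -c "
from h import *
print(r.finish_job())"
```

```text
the job is handed in; nothing more can be done
None
```

I handed the job in with the retainer upright on the lens and the pusher standing clear at its old place. The first press tilted the retainer, and I levered it upright with the pusher, which is what took it past the balls, rather than a straight push; I then pressed it home at 19–23 N for about 0.8 s, and the hand-in returned no verdict.

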